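# Pack the second tin label up

## Robot

A 6-joint arm with a two-finger parallel gripper is mounted at the origin on a cart in front of the work surface, level with it; the furniture and walls round the work are solid. World frame = base frame: x ahead of the robot, y to its left, z up, the work surface at z = 0. Lengths are in m, angles in rad, forces in N, time in s.
With the tool pointing down it reaches from about 0.3 to 0.875 m from the base axis. Payload 6.4 kg.
Tool frame: the origin (TCP) lies midway between the tips of the shut fingers; the grasp point (between the pads) lies 19 mm behind it; z points along the fingers, y is the direction in which the jaws open and shut (so a half turn about z gives the same grasp; the last joint's range is limited). The gripper opens to 85 mm and grips with 20 to 120 N. Pads are 22 mm wide; open, the fingers measure 114 mm over their backs; the gripper's body (76 mm by 85 mm) begins 54 mm behind the grasp point. The pads swing forward as they close: fully open they stand 13 mm farther back than shut.
Start: joints at [-1.412, 0.181, 1.607, -0, 1.354, -0.206], TCP at [0.205, -0.537, 0.231] pointing down, gripper open.
Joint ranges: [-2.99, 2.99], [-0.89, 2.07], [0.3, 2.58], [-1.14, 4.28], [0, 2.63], [-3.12, 3.12]. Speed limits (rad/s): [2.57, 2.57, 3.01, 3.14, 3.14, 3.14].

## Interface

Orientations are given as a unit quaternion [w, x, y, z].
In Python, from bench import ctrl gives the robot as it stands.
- The arm moves only by the tool apply_moves, never from a script. Its argument "plan" is a list of rows, each an object with "translation": the shift along the tool's x, y, z in m, a list of three; "angular": the turn, a rotation vector about the tool's x, y, z in rad, a list of three; "hand": the finger opening in m, from 0 to 0.0854. In form: [{"translation": [x, y, z], "angular": [rx, ry, rz], "hand": hand}, ...]. A call has 1 to 10 rows; each row shifts and turns the commanded pose from where the row before left it, along the tool's axes as they then stand; what a row does not reach is not made up. A row lasts 1/8 s, in which the tool goes at most 62.5 mm and 10.7 degrees, less where a joint would pass 70% of its speed; a pose out of reach is approached as far as the arm can. A call with a gripper value outside its range is refused whole. The fingers move at their own pace and stop on an object; the grip force is fixed at half the most. Time passes only in rows, so rows that do not move let the fingers close. It gives the time, the measured TCP pose, the force and the opening at its end, in the units of the state.
- ctrl.get_obs(): the state, without advancing time (a new reading comes with each control period).
- ctrl.camera(name): name is "scene" or "top" or "wrist"; returns a dict with "img" (384x512x3 uint8, red, green, blue), "K" (3x3 intrinsics, pixels), "k1" (the pictures are not rectified: a ray, as slopes to the right and down, at radius r is drawn at 1 + k1 r^2 times it, then the intrinsics apply), "eye" and "orientation" of the camera in the world. Camera axes: x right, y up, looking along -z (the intrinsics and any distortion apply to the point x, -y, -z); pixel columns grow to the right and rows downward; lengths in m; the calibration is good to about 2 mm. A picture is of the moment at which its call begins. There is no depth.
- ctrl.hand_in(): hands the job in, once; it reports no verdict.
The state is a dict: "time_s": time; "q": joint angles; "dq": joint speeds; "joint_efforts": joint torques, N m; "eef_pos": TCP position; "eef_rot": TCP orientation; "wrist_force": force on the tool from outside, world axes, zero at the start; "torque": the same for the moment, N m; "opening": opening from 0.0 (shut) to 1.0 (fully open).
Only numpy, scipy, OpenCV 4.12 (cv2) and the standard library are available. Lean on these libraries where they do the work, as an engineer would, in place of code of your own. Each camera call takes 0.05 s, during which the arm holds its last target.

## Task

Complete the gift set in the blue two-well tray: of the two loose tins out on the bench in front of the carton, take the one lying right way up, with its label showing, and set it flat in the empty well, label up, like the tin already packed in the other well. Leave the packed tin and the upside-down tin where they are, and let go.

Things in the scene. Friction and masses are not known exactly. Their poses are not given: they have to be found in the camera images.
- tin_label_up: The tin to pack: round silver-white slip-lid tin, buff printed label on top, loose on the bench right way up. 62 mm across the lid, 60 mm across the body, 22 mm high; the lid is the band 13 to 22 mm above the underside. About 45 g. Origin: centre of its underside; z points out of the label face (up). Round: grip it across the lid in any direction.
- tin_upside_down: A like tin lying loose and upside down, bare underside showing. Its z points down; its origin (centre of its underside) is on top, 22 mm above the bench. Stays where it is. Either loose tin may be the nearer to the tray; their centres are at least 110 mm apart.
- tin_packed: A third like tin, already packed label up in the other well of the tray. Origin: centre of its underside; z up. Stays where it is.
- empty_well (a point): Centre of the floor of the empty well; z up, y along the tray away from the packed tin. Blue tray: slab 122 x 242 x 14 mm fixed to the bench, turned any way. Two round wells 82 mm across, 8 mm deep, 120 mm between centres; floor 6 mm, tray top 14 mm above the bench. A seated tin stands 14 mm proud, so holding it by the lid band keeps fingers clear of the tray.
Things that resemble listed ones, but are neither listed nor needed, are in the scene too. Leave any pink or yellow look-alike of the tin_label_up alone.

How it is judged:
At the end, for the whole second after the job is handed in: The tin that lay label up is at rest in the empty well, label up: within 15 mm of the well's centre, its underside within 4 mm of the well floor, tilted by less than 10 degrees. The packed tin is within 25 mm and the upside-down tin within 30 mm of where it started (horizontal distance between tin_label_up and empty_well below 0.015 m and z of tin_label_up in the frame of empty_well below 0.004 m and angle between tin_label_up's own z axis and vertical below 0.17 rad and linear speed of tin_label_up below 0.02 m/s and distance of tin_packed from where it was at the start of the episode below 0.025 m and distance of tin_upside_down from where it was at the start of the episode below 0.03 m); the robot touches nothing.
It fails at once if the tin already packed is shifted by more than 25 mm (distance of tin_packed from where it was at the start of the episode above 0.025 m).
It fails at once if the upside-down tin is moved by more than 30 mm (distance of tin_upside_down from where it was at the start of the episode above 0.03 m).
It also fails if it takes over 32 s, if anything falls off the work surface, if the arm or the gripper's body presses on something with over 40 N, if the wrist force passes 120 N, or if a joint passes its speed limit or range.

## Working session

There is one attempt and no reset: what is moved stays moved. The work goes in short steps, Python scripts to look and compute and a tool call to move; the robot and the scene stay as the last step left them, time stands still between calls to the robot, and variables do not carry over. Pictures are saved under pics/ and viewed, and the job is handed in when it is done.

Besides the shell and the picture viewer there is one more tool, called after "Call:" in YAML: its name, and indented under it one key for each argument. apply_moves: Moves the arm, as the interface text tells. Its arguments: {"type":"object","properties":{"plan":{"type":"array","items":{"type":"object","properties":{"translation":{"type":"array","items":{"type":"number"}},"angular":{"type":"array","items":{"type":"number"}},"hand":{"type":"number"}}}}},"required":["plan"]}

```bash
mkdir -p pics; cat > h.py <<'E'
import numpy as np, cv2
from scipy.spatial.transform import Rotation as R
from bench import ctrl
def rot(q): return R.from_quat([q[1],q[2],q[3],q[0]])
def ray(c,uv):
    uv=np.array(uv,float).reshape(-1,1,2)
    n=cv2.undistortPoints(uv,np.array(c['K'],float),np.array([c['k1'],0,0,0.]))[:,0]
    d=np.c_[n[:,0],-n[:,1],-np.ones(len(n))]
    return rot(c['orientation']).apply(d)
def plane(c,uv,z):
    d=ray(c,uv);e=np.array(c['eye']);return e+d*((z-e[2])/d[:,2])[:,None]
E
python3 - <<'E'
from h import *
import pickle
C={}
for n in ['scene','top','wrist']:
    c=ctrl.camera(n);C[n]=c;cv2.imwrite(f'pics/{n}0.png',c['img'][:,:,::-1]);print(n,c['eye'],c['orientation'],c['k1'],np.array(c['K']).tolist())
pickle.dump(C,open('c0.pkl','wb'))
print(ctrl.get_obs())
E
```

```text
scene [-0.22343644  0.52340781  0.61154733] [-0.42950048 -0.2242657   0.42649993  0.76376177] -0.1746769017153859 [[498.8610536750504, 0.0, 254.8687997127649], [0.0, 498.8610536750504, 190.50195691454857], [0.0, 0.0, 1.0]]
top [0.44752687 0.03976393 1.05563973] [ 0.71317852  0.01958833 -0.0100218  -0.70063704] 0.023205248578105107 [[386.18768700553335, 0.0, 258.26135852688054], [0.0, 386.18768700553335, 191.36144305228635], [0.0, 0.0, 1.0]]
wrist [ 0.27703471 -0.50968391  0.37333208] [ 0.81367365 -0.1277599   0.08929804 -0.56003434] -0.08273969480625343 [[327.0732685994581, 0.0, 255.87010210389172], [0.0, 327.0732685994581, 184.9523621036468], [0.0, 0.0, 1.0]]
{'time_s': 0.15, 'q': array([-1.41229394e+00,  1.81382087e-01,  1.60776770e+00, -2.42146054e-05,
        1.35382012e+00, -2.06268759e-01]), 'dq': array([-0.00241136, -0.00193818, -0.00323719,  0.001962  ,  0.00096512,
       -0.00045748]), 'joint_efforts': array([ 3.91081485e-04, -4.45267546e+01, -3.51694357e+01, -3.12328539e-04,
        5.88173643e-03,  3.21802293e-05]), 'eef_pos': array([ 0.20508006, -0.5367278 ,  0.23058967]), 'eef_rot': array([-6.88708780e-04,  9.83413098e-01,  1.81378622e-01,  4.62669135e-06]), 'wrist_force': array([ 0.43931118, -0.60965713, -0.63007283]), 'torque': array([ 0.02459775, -0.0429692 , -0.03053662]), 'opening': 1.001205818304372}
```

View pics/top0.png

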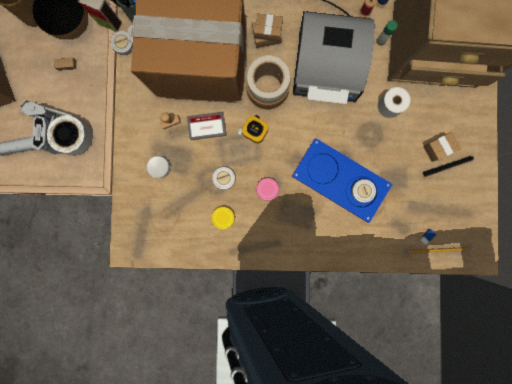

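View pics/scene0.png

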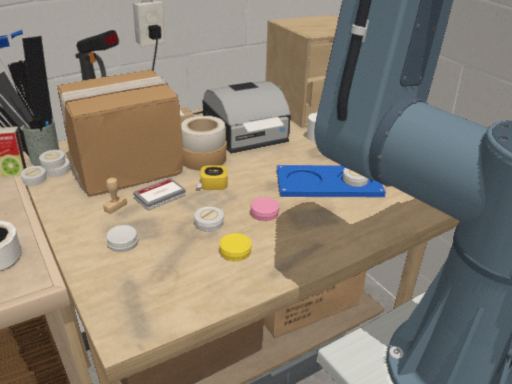

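View pics/wrist0.png

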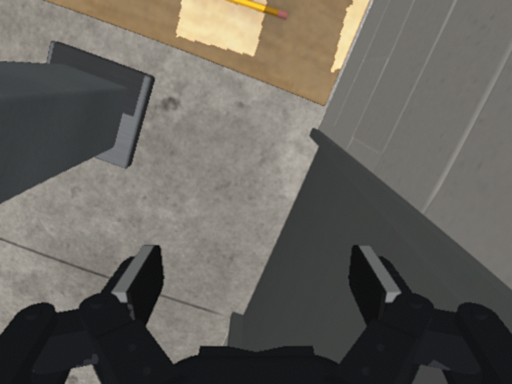

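The top view shows the label-up tin at about (223,178), the upside-down tin at (158,167), and pink and yellow lids at (268,188) and (223,217). The empty well is at about (323,168) and the packed tin at (364,190). Next I'll measure these precisely.

```bash
python3 - <<'E'
from h import *
import pickle
C=pickle.load(open('c0.pkl','rb'))
def near(m,p):
    cs,_=cv2.findContours(m.astype(np.uint8),cv2.RETR_EXTERNAL,cv2.CHAIN_APPROX_NONE)
    cs=[c for c in cs if cv2.contourArea(c)>100]
    return min(cs,key=lambda c:np.hypot(*(np.mean(c[:,0],0)-p)))
for n,T in {'top':dict(tin=(223,178),ud=(158,167),pk=(364,190)),'scene':dict(tin=(209,217),ud=(122,237))}.items():
    c=C[n];h=cv2.cvtColor(c['img'],cv2.COLOR_RGB2HSV)
    m=((h[...,1]<60)&(h[...,2]>120))
    for k,p in T.items():
        q=near(m,p);q=cv2.convexHull(q);z=.022 if k!='pk' else .028
        e=cv2.fitEllipse(plane(c,q[:,0].astype(float),z)[:,:2].astype(np.float32)*1000)
        print(n,k,cv2.boundingRect(q),np.round(e[0],1),np.round(e[1],1))
c=C['top'];h=cv2.cvtColor(c['img'],cv2.COLOR_RGB2HSV)
b=(h[...,0]>100)&(h[...,0]<130)&(h[...,1]>150)
q=cv2.convexHull(near(b,(342,179)));P=plane(c,q[:,0].astype(float),.014)[:,:2]*1000
r=cv2.minAreaRect(P.astype(np.float32));print('tray',r);B=cv2.boxPoints(r);print(B)
for n,z in (('pink',(268,188)),('yellow',(223,217)),('tapem',(255,128)),('card',(207,126)),('well',(323,168)),('roll',(268,82))): print(n,plane(c,[z],.014)[0])
for n,s in (('top',4),):
    im=C[n]['img'][110:240,140:400,::-1];cv2.imwrite('pics/topz.png',cv2.resize(im,None,fx=3,fy=3,interpolation=cv2.INTER_CUBIC))
E
```

```text
top tin (212, 166, 23, 24) [525.9 149. ] [61.  62.8]
top ud (147, 156, 22, 23) [552.7 326.9] [57.4 61.7]
top pk (353, 179, 23, 24) [ 498.  -225.6] [60.4 62.5]
scene tin (193, 193, 35, 42) [534.8 140.8] [ 74.6 146.1]
scene ud (106, 222, 49, 30) [545.  313.8] [ 87.8 111.1]
tray ((526.4673461914062, -169.6002655029297), (240.24037170410156, 121.07561492919922), 59.54298782348633)
[[ 413.39523  -242.45892 ]
 [ 517.7636   -303.83115 ]
 [ 639.5394    -96.74161 ]
 [ 535.1711    -35.369385]]
pink [0.50059178 0.02812531 0.014     ]
yellow [0.420251   0.14802264 0.014     ]
tapem [0.66318466 0.0662189  0.014     ]
card [0.6665939  0.19693559 0.014     ]
well [ 0.55719441 -0.119313    0.014     ]
roll [0.78988052 0.03308089 0.014     ]
```

View pics/topz.png

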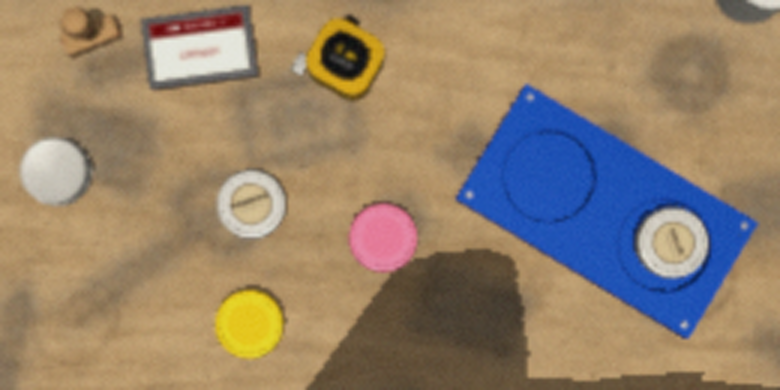

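Call:
apply_moves:
  plan:
    - {"translation": [0.036,-0.035,0],"angular": [0,0,0],"hand": 0.085}
    - {"translation": [0.036,-0.035,0],"angular": [0,0,0],"hand": 0.085}
    - {"translation": [0.036,-0.035,0],"angular": [0,0,0],"hand": 0.085}
    - {"translation": [0.036,-0.035,0],"angular": [0,0,0],"hand": 0.085}
    - {"translation": [0.036,-0.035,0],"angular": [0,0,0],"hand": 0.085}
    - {"translation": [0.036,-0.035,0],"angular": [0,0,0],"hand": 0.085}
    - {"translation": [0.036,-0.035,0],"angular": [0,0,0],"hand": 0.085}
    - {"translation": [0.036,-0.035,0],"angular": [0,0,0],"hand": 0.085}

```text
time_s: 1.15
eef_pos: [0.3746, -0.1712, 0.2313]
eef_rot: [0.0, 0.983, 0.181, 0.0]
wrist_force: [0.6, 0.1, -0.6]
opening: 0.996
```

Call:
apply_moves:
  plan:
    - {"translation": [0.036,-0.035,0.015],"angular": [0,0,0],"hand": 0.085}
    - {"translation": [0.036,-0.035,0.015],"angular": [0,0,0],"hand": 0.085}
    - {"translation": [0.036,-0.035,0.015],"angular": [0,0,0],"hand": 0.085}
    - {"translation": [0.036,-0.035,0.015],"angular": [0,0,0],"hand": 0.085}
    - {"translation": [0.036,-0.035,0.015],"angular": [0,0,0],"hand": 0.085}
    - {"translation": [0.036,-0.035,0.015],"angular": [0,0,0],"hand": 0.085}
    - {"translation": [0.036,-0.035,0.015],"angular": [0,0,0],"hand": 0.085}
    - {"translation": [0,0,0],"angular": [0,0,0],"hand": 0.085}

```text
time_s: 2.15
eef_pos: [0.5217, 0.1486, 0.1244]
eef_rot: [-0.0, 0.983, 0.183, -0.001]
wrist_force: [-0.4, -0.8, -0.4]
opening: 0.994
```

```bash
cat > w.py <<'E'
from h import *
import sys
n=sys.argv[1]
c=ctrl.camera('wrist');cv2.imwrite(f'pics/w{n}.png',c['img'][:,:,::-1])
o=ctrl.get_obs();print(o['eef_pos'],o['eef_rot'],o['time_s'])
h=cv2.cvtColor(c['img'],cv2.COLOR_RGB2HSV)
m=((h[...,1]<60)&(h[...,2]>120)).astype(np.uint8)
cs,_=cv2.findContours(m,cv2.RETR_EXTERNAL,cv2.CHAIN_APPROX_NONE)
for q in cs:
    if cv2.contourArea(q)>800:
        q=cv2.convexHull(q);e=cv2.fitEllipse(plane(c,q[:,0].astype(float),.022)[:,:2].astype(np.float32)*1000)
        print(cv2.boundingRect(q),np.round(e[0],1),np.round(e[1],1))
E
python3 w.py 1
```

```text
[0.52160207 0.14712144 0.12505561] [-6.94358884e-05  9.83146428e-01  1.82815647e-01 -1.23913852e-03] 2.2
(9, 18, 84, 84) [553.  324.3] [58.3 66.1]
```

View pics/w1.png

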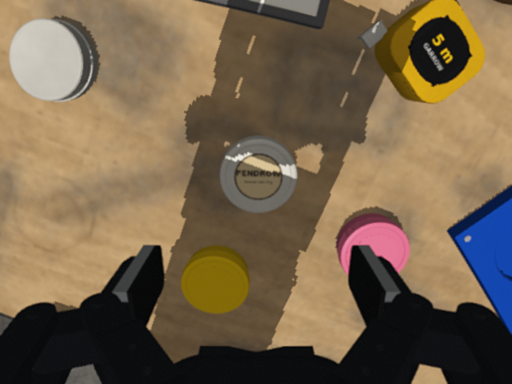

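The wrist view shows the label-up tin in shadow at about (259,174), with yellow at (215,280) and pink at (374,247). I'll cast the lid centre from here as a check.

```bash
python3 - <<'E'
from h import *
c=ctrl.camera('wrist');h=cv2.cvtColor(c['img'],cv2.COLOR_RGB2HSV)
m=((h[...,1]<50)&(h[...,2]>60)).astype(np.uint8);m[:, :200]=0;m[:,320:]=0;m[:125]=0;m[225:]=0
m=cv2.morphologyEx(m,cv2.MORPH_OPEN,np.ones((5,5)))
q=max(cv2.findContours(m,0,1)[0],key=cv2.contourArea);q=cv2.convexHull(q)
print(cv2.boundingRect(q),cv2.fitEllipse(plane(c,q[:,0].astype(float),.022)[:,:2].astype(np.float32)*1000))
print(plane(c,[(259,174)],.022))
o=ctrl.get_obs();X=rot(o['eef_rot']);print(o['eef_pos'],X.as_matrix().round(4))
# finger tip mid-depth estimate: inner tip corners visible
P=[(150,248),(362,248)]
e=np.array(c['eye']);d=ray(c,P)
dt=X.inv().apply(d);et=X.inv().apply(e-o['eef_pos'])
print('eye tool',et)
# where both rays are 85 mm apart in y
for s in [(P_) for P_ in ()]:pass
z=[(et+dt[i]/dt[i][2]*1) for i in (0,1)]
g=dt[1][1]/dt[1][2]-dt[0][1]/dt[0][2]; k=.085/abs(g); print('depth tip tool z',et[2]+k,'x',et[0]+k*dt[:,0]/dt[:,2],'y',et[1]+k*dt[:,1]/dt[:,2])
E
```

```text
(218, 135, 77, 76) ((526.9950561523438, 149.05113220214844), (60.37394332885742, 62.28105545043945), 110.89733123779297)
[[0.52805302 0.14696171 0.022     ]]
[0.52172733 0.14612621 0.12566515] [[ 9.337e-01  3.581e-01 -1.600e-03]
 [ 3.581e-01 -9.337e-01 -5.000e-04]
 [-1.600e-03 -1.000e-04 -1.000e+00]]
eye tool [ 0.077235   -0.00077014 -0.14215507]
depth tip tool z -0.026749977253431895 x [0.01307068 0.01324634] y [-0.04327417  0.04172583]
```

Call:
apply_moves:
  plan:
    - {"translation": [0.006,-0.002,0.03],"angular": [0,0,0],"hand": 0.085}
    - {"translation": [0,0,0.03],"angular": [0,0,0],"hand": 0.085}
    - {"translation": [0,0,0.025],"angular": [0,0,0],"hand": 0.085}
    - {"translation": [0,0,0.02],"angular": [0,0,0],"hand": 0.085}
    - {"translation": [0,0,0.009],"angular": [0,0,0],"hand": 0.085}
    - {"translation": [0,0,0],"angular": [0,0,0],"hand": 0.085}

```text
time_s: 3.0
eef_pos: [0.5271, 0.1491, 0.0124]
eef_rot: [0.0, 0.984, 0.181, -0.0]
wrist_force: [0.3, -0.3, 0.0]
opening: 0.994
```

```bash
python3 w.py 2;python3 - <<'E'
from h import *
c=ctrl.camera('scene');im=c['img'][150:280,120:320,::-1];cv2.imwrite('pics/s2.png',cv2.resize(im,None,fx=4,fy=4,interpolation=2))
E
```

```text
[0.52767619 0.14939123 0.01303455] [8.07930655e-05 9.83484224e-01 1.80993370e-01 4.18837182e-04] 3.05
(192, 196, 129, 114) [526.  148.4] [59.7 60.3]
(436, 0, 45, 36) [650.5 113. ] [10.7 20.4]
```

View pics/w2.png

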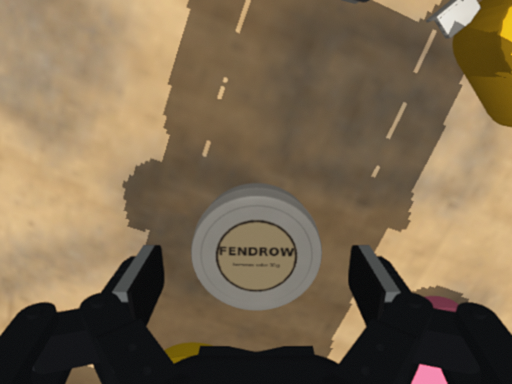

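View pics/s2.png

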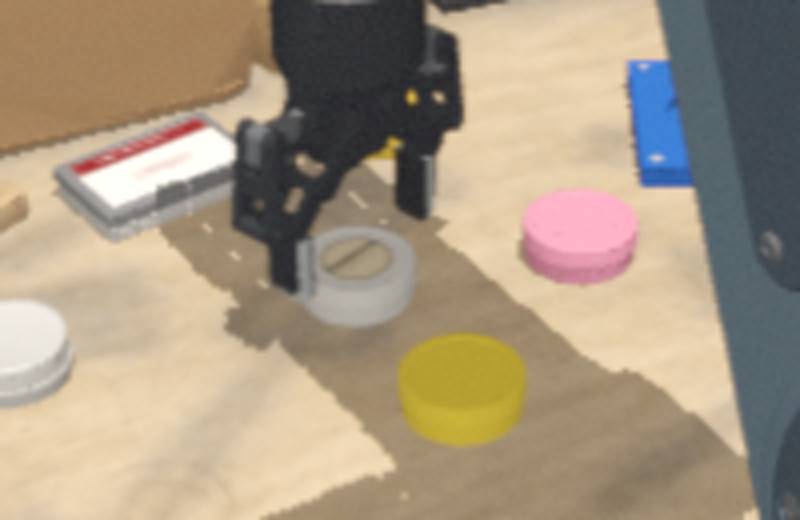

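The tin is centred between the pads, label readable, nothing touched. I'll lower 8 mm and close.

Call:
apply_moves:
  plan:
    - {"translation": [0,0,0.008],"angular": [0,0,0],"hand": 0.085}
    - {"translation": [0,0,0],"angular": [0,0,0],"hand": 0.075}
    - {"translation": [0,0,0],"angular": [0,0,0],"hand": 0.067}
    - {"translation": [0,0,0],"angular": [0,0,0],"hand": 0.05}
    - {"translation": [0,0,0],"angular": [0,0,0],"hand": 0.05}
    - {"translation": [0,0,0],"angular": [0,0,0],"hand": 0.05}

```text
time_s: 3.85
eef_pos: [0.5275, 0.1501, 0.0051]
eef_rot: [0.0, 0.983, 0.182, 0.0]
wrist_force: [-2.9, 0.1, 6.4]
opening: 0.694
```

```bash
python3 w.py 3;python3 - <<'E'
from h import *
c=ctrl.camera('scene');im=c['img'][150:280,120:320,::-1];cv2.imwrite('pics/s3.png',cv2.resize(im,None,fx=4,fy=4,interpolation=2))
E
```

```text
[0.52749651 0.15007381 0.00512261] [2.60474660e-05 9.83391468e-01 1.81497023e-01 2.26747415e-04] 3.9
(189, 203, 134, 119) [525.9 149.3] [59.7 60.5]
(448, 0, 46, 37) [651.  112.9] [11. 19.]
```

View pics/s3.png

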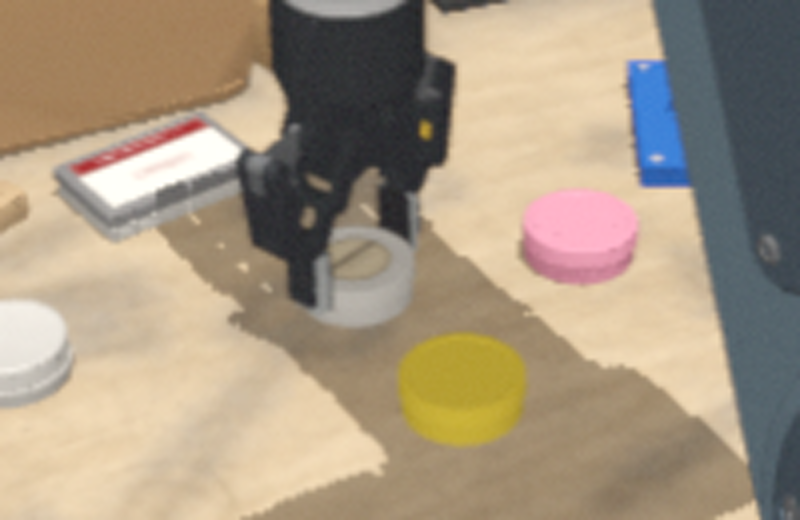

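```bash
python3 - <<'E'
from h import *
c=ctrl.camera('scene');o=ctrl.get_obs();X=rot(o['eef_rot'])
print(o['wrist_force'])
for sx in(-.011,.0):
  p=o['eef_pos']+X.apply([sx,-.031,0])
  for z in(0,.005,.01,.015,.02):
    q=np.array([p[0],p[1],z]);v=rot(c['orientation']).inv().apply(q-c['eye'])
    uv=cv2.projectPoints(np.array([[v[0],-v[1],-v[2]]]),np.zeros(3),np.zeros(3),np.array(c['K']),np.array([c['k1'],0,0,0.]))[0].ravel()
    print(sx,z,((uv-[120,150])*4).round(1))
E
```

```text
[-2.40694023  0.75447262  5.73604835]
-0.011 0 [328.8 328.4]
-0.011 0.005 [328.4 320.5]
-0.011 0.01 [328.1 312.5]
-0.011 0.015 [327.7 304.5]
-0.011 0.02 [327.3 296.5]
0.0 0 [312.7 320.1]
0.0 0.005 [312.3 312.2]
0.0 0.01 [311.9 304.3]
0.0 0.015 [311.5 296.3]
0.0 0.02 [311.1 288.3]
```

Pad tips are about 11 mm above the tin's underside, leaving about 3 mm over the tray once it is seated. Next: lift and carry.

Call:
apply_moves:
  plan:
    - {"translation": [0,0,-0.02],"angular": [0,0,0],"hand": 0.05}
    - {"translation": [0,0,-0.03],"angular": [0,0,0],"hand": 0.05}
    - {"translation": [0,0,-0.03],"angular": [0,0,0],"hand": 0.05}
    - {"translation": [-0.01,0.037,0],"angular": [0,0,0],"hand": 0.05}
    - {"translation": [-0.01,0.037,0],"angular": [0,0,0],"hand": 0.05}
    - {"translation": [-0.01,0.037,0],"angular": [0,0,0],"hand": 0.05}
    - {"translation": [-0.01,0.037,0],"angular": [0,0,0],"hand": 0.05}
    - {"translation": [-0.01,0.037,0],"angular": [0,0,0],"hand": 0.05}
    - {"translation": [-0.01,0.037,0],"angular": [0,0,0],"hand": 0.05}
    - {"translation": [-0.006,0.038,0],"angular": [0,0,0],"hand": 0.05}

```text
time_s: 5.25
eef_pos: [0.5582, -0.1177, 0.0844]
eef_rot: [-0.0, 0.983, 0.181, -0.0]
wrist_force: [0.0, 0.6, -0.5]
opening: 0.69
```

Call:
apply_moves:
  plan:
    - {"translation": [0,0,0],"angular": [0,0,0],"hand": 0.05}
    - {"translation": [0,0,0],"angular": [0,0,0],"hand": 0.05}

```text
time_s: 5.5
eef_pos: [0.5579, -0.1161, 0.0841]
eef_rot: [-0.0, 0.983, 0.181, -0.0]
wrist_force: [0.5, -0.2, -0.0]
opening: 0.693
```

```bash
python3 w.py 4;python3 - <<'E'
from h import *
c=ctrl.camera('scene');cv2.imwrite('pics/s4.png',c['img'][:,:,::-1])
E
```

```text
[ 0.55786544 -0.11555877  0.08401573] [-3.91208204e-04  9.83363171e-01  1.81649663e-01 -3.46869610e-04] 5.55
(189, 194, 135, 134) [ 511.8 -133.9] [ 95.9 106.8]
```

View pics/w4.png

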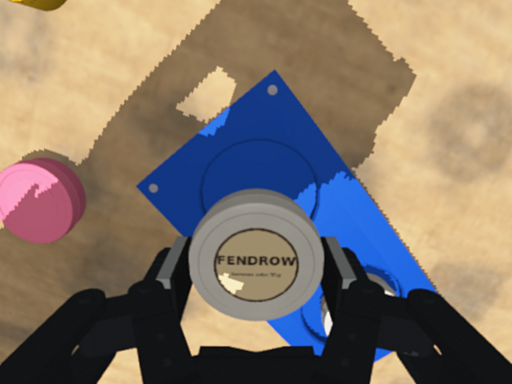

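View pics/s4.png

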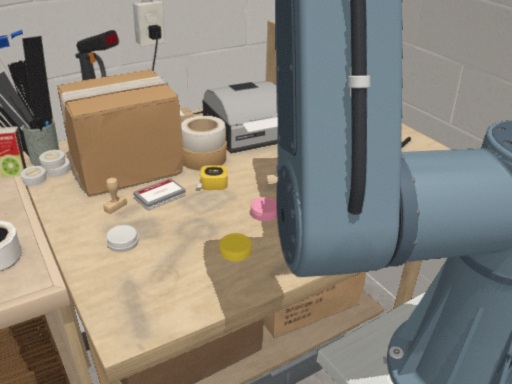

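The tin is held level and label up, and the well rim is visible behind it. I'll check the well centre from the rim points at (201,187), (259,139), (317,190), (220,155) and (300,157).

```bash
python3 - <<'E'
from h import *
from scipy.optimize import least_squares
c=ctrl.camera('wrist');P=plane(c,[(201,187),(259,139),(317,190),(220,155),(300,157)],.014)[:,:2]*1000
r=least_squares(lambda p:np.hypot(*(P-p[:2]).T)-41,[557,-118]);print(r.x,r.fun)
o=ctrl.get_obs();print(o['eef_pos'])
im=cv2.resize(c['img'][120:340,130:390,::-1],None,fx=3,fy=2.7);cv2.imwrite('pics/w5.png',im)
# screws / tray corners
print(plane(c,[(272,90),(153,188),(275,70),(137,185)],.014)*1000)
h=cv2.cvtColor(c['img'],cv2.COLOR_RGB2HSV)
# lid ellipse at height
m=((h[...,1]<60)&(h[...,2]>100)).astype(np.uint8)[190:330,185:330]
E
```

```text
[ 556.49963355 -118.11366196] [-0.33338874  0.86444574 -0.3206294  -0.49897077 -0.48602824]
[ 0.55799829 -0.11531387  0.08413911]
[[627.62432211 -99.59323825  14.        ]
 [537.72074942 -46.88022941  14.        ]
 [639.54077637 -96.85881548  14.        ]
 [535.79378977 -35.75916729  14.        ]]
```

Both measurements agree to within 2 mm. Now lower to TCP z ≈ 0.012.

Call:
apply_moves:
  plan:
    - {"translation": [0,0.002,0.025],"angular": [0,0,0],"hand": 0.05}
    - {"translation": [0,0,0.025],"angular": [0,0,0],"hand": 0.05}
    - {"translation": [0,0,0.013],"angular": [0,0,0],"hand": 0.05}
    - {"translation": [0,0,0.006],"angular": [0,0,0],"hand": 0.05}
    - {"translation": [0,0,0.003],"angular": [0,0,0],"hand": 0.05}
    - {"translation": [0,0,0],"angular": [0,0,0],"hand": 0.05}

```text
time_s: 6.4
eef_pos: [0.5595, -0.1185, 0.0128]
eef_rot: [0.0, 0.983, 0.181, 0.0]
wrist_force: [-0.0, 0.3, -0.1]
opening: 0.693
```

Call:
apply_moves:
  plan:
    - {"translation": [0,0,0.001],"angular": [0,0,0],"hand": 0.05}
    - {"translation": [0,0,0.0005],"angular": [0,0,0],"hand": 0.05}
    - {"translation": [0,0,0],"angular": [0,0,0],"hand": 0.05}

```text
time_s: 6.78
eef_pos: [0.5593, -0.1185, 0.0112]
eef_rot: [0.0, 0.983, 0.181, 0.0]
wrist_force: [-0.7, 0.6, 1.0]
opening: 0.699
```

The tin is just touching the floor of the well. Release slowly, then retreat straight up.

Call:
apply_moves:
  plan:
    - {"translation": [0,0,0],"angular": [0,0,0],"hand": 0.064}
    - {"translation": [0,0,0],"angular": [0,0,0],"hand": 0.072}
    - {"translation": [0,0,0],"angular": [0,0,0],"hand": 0.085}
    - {"translation": [0,0,0],"angular": [0,0,0],"hand": 0.085}
    - {"translation": [0,0,0],"angular": [0,0,0],"hand": 0.085}
    - {"translation": [0,0,-0.01],"angular": [0,0,0],"hand": 0.085}
    - {"translation": [0,0,-0.03],"angular": [0,0,0],"hand": 0.085}
    - {"translation": [0,0,-0.04],"angular": [0,0,0],"hand": 0.085}
    - {"translation": [0,0,-0.04],"angular": [0,0,0],"hand": 0.085}
    - {"translation": [0,0,0],"angular": [0,0,0],"hand": 0.085}

```text
time_s: 8.02
eef_pos: [0.5618, -0.1195, 0.1356]
eef_rot: [0.002, 0.983, 0.181, 0.004]
wrist_force: [-0.5, 0.2, -0.1]
opening: 0.992
```

```bash
sed -i 's/,.022)/,.028)/' w.py; python3 w.py 6; python3 - <<'E'
from h import *
c=ctrl.camera('top');cv2.imwrite('pics/t6.png',c['img'][:,:,::-1]);print(ctrl.get_obs()['wrist_force'])
h=cv2.cvtColor(c['img'],cv2.COLOR_RGB2HSV);m=((h[...,1]<60)&(h[...,2]>120)).astype(np.uint8)
for q in cv2.findContours(m,0,1)[0]:
    b=cv2.boundingRect(q)
    if 140<b[0]<370 and 150<b[1]<200 and b[2]>15: q=cv2.convexHull(q);print(b,cv2.fitEllipse(plane(c,q[:,0].astype(float),.022)[:,:2].astype(np.float32)*1000))
E
```

```text
[ 0.56037126 -0.11891483  0.13328363] [0.00129251 0.98340259 0.18142241 0.00189133] 8.075
(306, 255, 52, 57) [ 497.5 -226.2] [60.5 61.7]
(217, 149, 74, 71) [ 557.9 -119.3] [58.8 60.4]
[ 0.00578377 -0.00771682  0.15688789]
(352, 179, 21, 24) ((498.8307800292969, -225.53684997558594), (57.83513259887695, 63.24127197265625), 60.92431640625)
(147, 156, 23, 23) ((552.1844482421875, 325.96075439453125), (58.76905059814453, 63.962650299072266), 144.0302276611328)
```

View pics/w6.png

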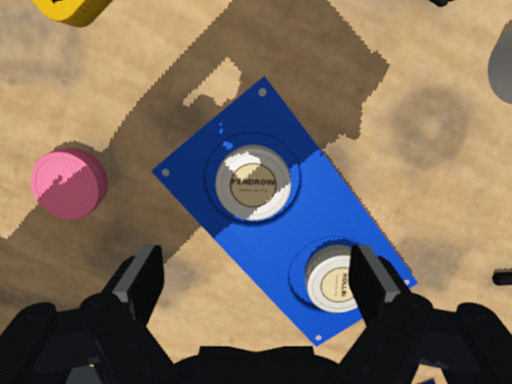

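View pics/t6.png

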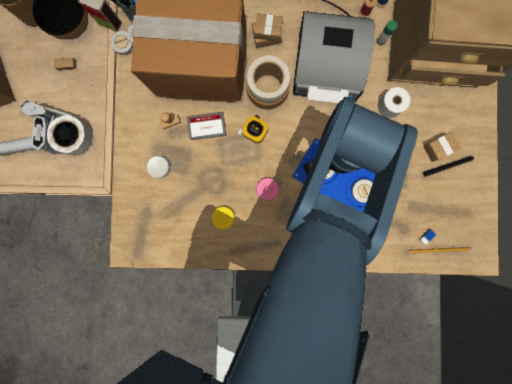

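The wrist view shows the tin flat in the well at (254,184), label up. It measures (557.9, −119.3) mm against a well centre of about (556.5, −118). The packed and upside-down tins have not moved.

```bash
python3 -c "
from bench import ctrl
print(ctrl.hand_in())"
```

```text
the job is handed in; nothing more can be done
None
```

I gripped the label-up tin by its lid band and carried it over the bench. I lowered it to light contact (about 1 N) in the empty well, released it, backed off 120 mm straight up and handed the job in at about 8 s.

- **Placed tin:** in the last wrist picture it lies label up, about 2 mm from the measured well centre, and its outline fits a circle at seated height. I took no separate tilt or height reading.
- **Other tins:** the packed and upside-down tins measure within about 1 mm of where they started. The pink and yellow look-alikes were not touched.
- **Gripper:** it was clear of everything, with the wrist force near zero.
- **Disagreements:** an early ellipse fit in the scene camera was poor because background merged into the outline, so I discarded it. In the last top picture the arm hid the placed tin, so its position rests on the wrist camera alone.

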